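# Nest a crucible loosely in its outer crucible

## Task

Stand the white crucible that lies on the dark drying mat upright on the mat or the bench and let go of it, then pick it up afresh and lower it, mouth up, into the brown crucible that stands on the kiln plate. Let it come to rest loosely in the taper, upright and as deep as it goes by its own weight, but neither dropped in nor pressed down, or the pair will jam in the furnace. Leave the brown crucible standing on its plate and do not disturb the other things on the bench.

Things in the scene. Friction and masses are not known exactly. Their poses are not given: they have to be found in the camera images.
- inner_center (a point): White ceramic crucible (0.1 to 0.2 kg), an open cone: 36 mm across the flat foot, 56 mm across the rim, 70 mm tall, wall 3.5 mm. Point on its axis, 35 mm above the foot and 35 mm below the rim; z runs along the axis to the mouth. At first it lies on its side on the mat, mouth end of the axis 8 deg up, this point 23 mm over the mat. Set down leaning up to 15 deg it rocks upright by itself.
- outer_center (a point): Brown ceramic crucible (0.18 kg), loose, upright on the kiln plate, same shape and size as the white one. Point on its axis, 35 mm above the foot, z up to the mouth. The white one hangs on its taper, not on its floor: at rest it stands 26 mm higher, rim 26 mm above the brown rim, so hold it by its top 25 mm. They meet hard; let go at the touch or within 5 mm above the seat, and it centres itself.
- plate: Fixed tan kiln plate, 150 x 150 mm and 15 mm thick, flat on the bench; origin at the centre of its underside, z up.
- mat: Fixed dark rubber drying mat, 200 (x) by 220 (y) mm and 4 mm thick, flat on the bench; origin at the centre of its underside, z up. It has room to stand the white crucible.
- lid: Bystander: loose white crucible lid, 64 mm disc with a knob, 21 mm tall, on the bench on the side of the kiln plate away from the robot; origin under its centre.
- tumbler: Bystander: loose dark blue drinking tumbler, 89 mm across, 204 mm tall; origin under its centre.
- jar: Bystander: loose white sample jar with a blue cap, 60 mm across, 85 mm tall; origin under its centre.
- tongs: Bystander: loose steel crucible tongs, 242 mm long along their y axis, 81 mm wide over the finger loops, 10 mm tall, lying in the middle of the bench between mat and plate; origin under the middle.
There are look-alikes about, which are no part of the job. What is shaped like the part that bears outer_center but green or pink is not meant.

How it is judged:
By the outcome, as a careful person would: the job done as asked, in the order asked, and still so for the second after the job is handed in, with the robot touching nothing.
It also fails if it takes over 69 s, if anything falls off the work surface, if the arm or the gripper's body presses on something with over 40 N, if the wrist force passes 120 N, or if a joint passes its speed limit or range.

## Robot

A 7-joint arm with a two-finger parallel gripper is mounted at the origin on the work surface. World frame = base frame: x ahead of the robot, y to its left, z up, the work surface at z = 0. Lengths are in m, angles in rad, forces in N, time in s.
With the tool pointing down it reaches from about 0.4 to 0.925 m from the base axis. Payload 5.6 kg.
Tool frame: the origin (TCP) lies at the very end of the fingers, on their centre line; the grasp point (between the pads) lies 19 mm behind it; z points along the fingers, y is the line along which they close (so a half turn about z gives the same grasp; the last joint's range is limited). The gripper opens to 85 mm and grips with 20 to 120 N. Pads are 22 mm wide; open, the fingers measure 114 mm over their backs; the gripper's body (76 mm by 85 mm) begins 54 mm behind the grasp point. The pads swing forward as they close: fully open they stand 13 mm farther back than shut.
Start: joints at [1.268, 0.468, -0.012, 1.603, 0.006, 1.071, -0.056], TCP at [0.167, -0.628, 0.231] pointing down, gripper open.
Joint ranges: [-2.53, 2.53], [-0.31, 2.02], [-1.57, 1.55], [0.28, 2.44], [-1.29, 4.43], [0.15, 1.84], [-2.92, 2.92]. Speed limits (rad/s): [2.57, 2.57, 3.14, 3.14, 3.14, 3.14, 3.14].

## Interface

Orientations are given as [roll, pitch, yaw] about the fixed x, y, z axes, in that order (R = Rz(yaw) Ry(pitch) Rx(roll)).
In Python, from bench import monitor, cams, order gives the robot as it stands. The module is installed in compiled form; this text tells all that it offers.
- The arm moves only by the tool play_rows, never from a script. Its argument "moves" is a list of rows, each an object with "delta_pos": the shift along the tool's x, y, z in cm, a list of three; "delta_rot": the turn, a rotation vector about the tool's x, y, z in rad, a list of three. In form: [{"delta_pos": [tx, ty, tz], "delta_rot": [rx, ry, rz]}, ...]. A call has 1 to 12 rows; each row is the pose to reach, as a shift and turn from the pose commanded when the call began, along the tool's axes at that moment; what a row does not reach only later rows make up. A row lasts 1/8 s, in which the tool goes at most 62.5 mm and 10.7 degrees, less where a joint would pass 70% of its speed; a pose out of reach is approached as far as the arm can. A call with a gripper value outside its range is refused whole. "jaw" is the closure, from 0 (fully open) to 1 (shut), set as the call begins (left out, the last holds). The fingers move at their own pace and stop on an object; "newtons" is the grip in N (left out, the last holds). Time passes only in rows, so rows that repeat a pose let the fingers close. It gives the time, the measured TCP pose, the force, the opening and the grip force at its end, in the units of the state.
- monitor.observe(): the state, without advancing time (a new reading comes with each control period).
- cams.capture(name): name is "scene" or "top" or "wrist"; returns a dict with "image" (400x640x3 uint8, blue, green, red), "depth" (400x640 float32, m along the optical axis (not along the pixel's ray), 0 where there is no reading), "fx", "fy", "cx", "cy" (pixels), "cam_to_world" (4x4, takes a point from camera to world coordinates). Camera axes: x right, y down, z forward; pixel columns grow to the right and rows downward; lengths in m; the calibration is good to about 2 mm. The wrist camera is an equidistant fisheye: a pixel r from the principal point sees the ray r / f radians off the axis. A picture is of the moment at which its call begins.
- order.close_job(): hands the job in; it is judged then, once.
The state is a dict: "clock": time; "joint_positions": joint angles; "qvel": joint speeds; "tau": joint torques, N m; "eef_pos": TCP position; "orientation": TCP orientation; "ft_force": force on the tool from outside, world axes, zero at the start; "torque": the same for the moment, N m; "grip_width": opening from 0.0 (shut) to 1.0 (fully open); "gripper_force": force on a finger pad.
Only numpy, scipy, OpenCV 4.12 (cv2) and the standard library are available. Lean on these libraries where they do the work, as an engineer would, in place of code of your own. Each camera call takes 0.05 s, during which the arm holds its last target. There are 200 camera calls.

## Working session

There is one attempt and no reset: what is moved stays moved. The work goes in short steps, Python scripts to look and compute and a tool call to move; the robot and the scene stay as the last step left them, time stands still between calls to the robot, and variables do not carry over. Pictures are saved under pics/ and viewed, at most 11 in all, crops included, and the job is handed in when it is done.

Besides the shell and the picture viewer there is one more tool, called after "Request:" as a command line: name --argument value ..., lists and objects as JSON in quotes. play_rows: Moves the arm, as the interface text tells. Its arguments: {"type":"object","properties":{"moves":{"type":"array"},"jaw":{"type":"number"},"newtons":{"type":"number"}},"required":["moves"]}

```bash
mkdir -p pics; cat > h.py <<'E'
import numpy as np,cv2
from bench import monitor,cams,order
from scipy.spatial.transform import Rotation as R
def cap(n):
    c=cams.capture(n); return c
def pts(c):
    d=c['depth'];v,u=np.mgrid[:d.shape[0],:d.shape[1]]
    P=np.stack([(u-c['cx'])/c['fx']*d,(v-c['cy'])/c['fy']*d,d],-1)
    T=c['cam_to_world'];return P@T[:3,:3].T+T[:3,3]
def st():
    s=monitor.observe();return s
def rel(pos,M):
    "goal TCP pose (m, 3x3) -> delta_pos cm, delta_rot from current pose"
    s=st();A=R.from_euler('xyz',s['orientation'])
    print('dpos',(A.inv().apply(np.array(pos)-s['eef_pos'])*100).round(2),'drot',(A.inv()*R.from_matrix(M)).as_rotvec().round(3))
E
python3 - <<'E'
from h import *
for n in('scene','top'):
    c=cap(n);cv2.imwrite(f'pics/{n}0.png',c['image']);np.savez(f'{n}0.npz',**c)
    print(n,c['fx'],c['cx'],c['cy'],c['cam_to_world'].round(3).tolist())
s=st();print({k:np.round(v,3).tolist() for k,v in s.items()})
E
```

```text
scene 446.6028140330377 309.99411805589193 192.4755061472995 [[-0.215, 0.574, -0.791, 1.624], [0.977, 0.11, -0.185, 0.242], [-0.02, -0.812, -0.584, 0.915], [0.0, 0.0, 0.0, 1.0]]
top 451.97174567596693 316.6910260685902 191.59359346850496 [[-0.026, -0.985, 0.168, 0.267], [-1.0, 0.028, 0.007, -0.03], [-0.012, -0.168, -0.986, 1.39], [0.0, 0.0, 0.0, 1.0]]
{'clock': 0.1, 'joint_positions': [1.268, 0.468, -0.012, 1.604, 0.006, 1.071, -0.056], 'qvel': [-0.001, -0.003, 0.001, -0.003, -0.001, -0.001, -0.001], 'tau': [0.001, -53.352, 0.022, -25.197, 0.012, 0.004, -0.0], 'eef_pos': [0.167, -0.628, 0.23], 'orientation': [-3.14, 0.0, 0.26], 'ft_force': [0.588, -1.236, 0.538], 'torque': [-0.056, -0.027, -0.071], 'gripper_force': 0.0, 'grip_width': 0.998}
```

View pics/top0.png

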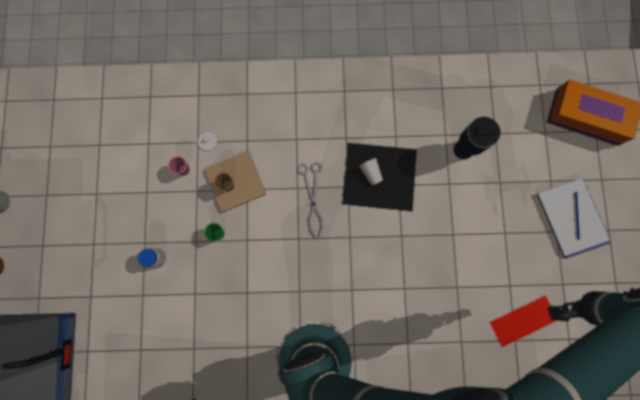

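View pics/scene0.png

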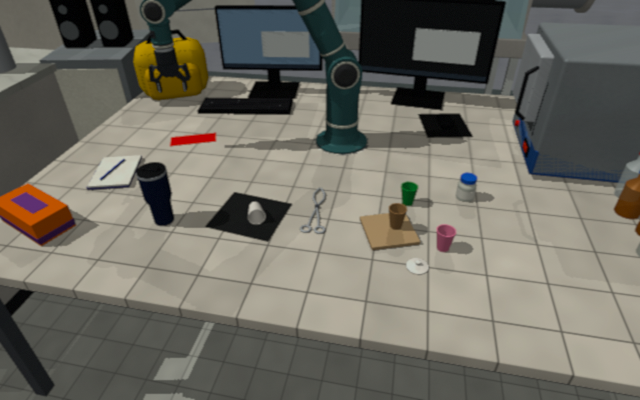

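Top view: the white crucible is at about (371,171) on the mat, brown at (225,182) on the plate, green at (214,232), pink at (178,166), tongs at (311,200) and the tumbler at (478,137). The scene view agrees: white at (257,212), brown at (397,217).

```bash
python3 - <<'E'
from h import *
for n,win in(('top',dict(white=(350,390,150,195),brown=(210,240,166,198),green=(200,228,220,245),pink=(165,190,155,178))),('scene',dict(white=(240,275,196,230),brown=(383,410,200,232)))):
    c=dict(np.load(f'{n}0.npz'));P=pts(c);im=c['image'].astype(int)
    for k,(u0,u1,v0,v1) in win.items():
        p=P[v0:v1,u0:u1].reshape(-1,3);b=im[v0:v1,u0:u1].reshape(-1,3)
        base=dict(white=.004,brown=.015).get(k,0.)
        m=(p[:,2]>base+.012)&(p[:,2]<.2)
        if k=='white': m&=b.min(1)>90
        q=p[m];print(n,k,m.sum(),'mean',q.mean(0).round(3),'min',q.min(0).round(3),'max',q.max(0).round(3))
        if k=='white':
            w,V=np.linalg.eigh(np.cov(q[:,:2].T));a=V[:,1];print(' axis',a.round(3),'yaw',np.arctan2(a[1],a[0]).round(3))
            t=(q[:,:2]-q[:,:2].mean(0))@a;s=(q[:,:2]-q[:,:2].mean(0))@V[:,0]
            for lo in np.arange(-.04,.04,.01):
                mm=(t>lo)&(t<lo+.01)
                if mm.sum(): print('  t',lo.round(2),mm.sum(),'s',s[mm].min().round(3),s[mm].max().round(3),'z',q[mm,2].max().round(3))
        if k=='brown':
            r=q[q[:,2]>.075];print(' rim',len(r),r.mean(0).round(3),r.min(0).round(3),r.max(0).round(3))
E
```

```text
top white 274 mean [ 0.556 -0.192  0.047] min [ 0.519 -0.218  0.031] max [ 0.593 -0.165  0.065]
 axis [-0.93  -0.367] yaw -2.766
  t -0.04 8 s -0.01 0.022 z 0.061
  t -0.03 43 s -0.02 0.023 z 0.061
  t -0.02 45 s -0.021 0.022 z 0.065
  t -0.01 47 s -0.02 0.02 z 0.057
  t 0.0 39 s -0.017 0.019 z 0.053
  t 0.01 39 s -0.015 0.018 z 0.049
  t 0.02 35 s -0.014 0.018 z 0.049
  t 0.03 18 s -0.012 0.014 z 0.045
top brown 237 mean [0.533 0.26  0.064] min [0.502 0.228 0.027] max [0.557 0.283 0.09 ]
 rim 94 [0.531 0.256 0.083] [0.502 0.228 0.075] [0.557 0.283 0.09 ]
top green 220 mean [0.385 0.293 0.05 ] min [0.357 0.259 0.012] max [0.408 0.313 0.075]
top pink 269 mean [0.59  0.401 0.049] min [0.56  0.37  0.012] max [0.614 0.425 0.076]
scene white 114 mean [ 0.563 -0.191  0.046] min [ 0.519 -0.22   0.016] max [ 0.598 -0.158  0.061]
 axis [-0.899 -0.437] yaw -2.689
  t -0.04 3 s -0.022 -0.018 z 0.056
  t -0.03 26 s -0.023 0.023 z 0.061
  t -0.02 15 s -0.02 0.021 z 0.059
  t -0.01 18 s -0.018 0.02 z 0.056
  t 0.0 12 s -0.019 0.018 z 0.053
  t 0.01 13 s -0.018 0.019 z 0.049
  t 0.02 15 s -0.016 0.014 z 0.048
  t 0.03 11 s -0.013 0.013 z 0.044
scene brown 370 mean [0.532 0.254 0.065] min [0.402 0.227 0.027] max [0.56  0.291 0.089]
 rim 130 [0.53  0.254 0.082] [0.5   0.227 0.075] [0.56  0.281 0.089]
```

```bash
cat >> h.py <<'E'
def tool(yaw,phi=0.):
    "tool down, x axis heading yaw, then tipped so z leans phi toward heading"
    return (R.from_euler('z',yaw)*R.from_euler('y',-phi)*R.from_euler('x',np.pi)).as_matrix()
E
python3 - <<'E'
from h import *
rel([.563,-.189,.16],tool(.40))
rel([.563,-.189,.16],tool(.40,-.2))
E
```

```text
dpos [ 49.56 -32.22   7.09] drot [-0.002  0.    -0.14 ]
dpos [ 49.56 -32.22   7.09] drot [-0.016 -0.2   -0.14 ]
```

Request:
play_rows --moves '[{"delta_pos": [24.8, -16.1, 3.5], "delta_rot": [0, 0, -0.07]}, {"delta_pos": [49.6, -32.2, 7.1], "delta_rot": [0, 0, -0.14]}, {"delta_pos": [49.6, -32.2, 7.1], "delta_rot": [0, 0, -0.14]}, {"delta_pos": [49.6, -32.2, 7.1], "delta_rot": [0, 0, -0.14]}, {"delta_pos": [49.6, -32.2, 7.1], "delta_rot": [0, 0, -0.14]}, {"delta_pos": [49.6, -32.2, 7.1], "delta_rot": [0, 0, -0.14]}, {"delta_pos": [49.6, -32.2, 7.1], "delta_rot": [0, 0, -0.14]}, {"delta_pos": [49.6, -32.2, 7.1], "delta_rot": [0, 0, -0.14]}, {"delta_pos": [49.6, -32.2, 7.1], "delta_rot": [0, 0, -0.14]}, {"delta_pos": [49.6, -32.2, 7.1], "delta_rot": [0, 0, -0.14]}, {"delta_pos": [49.6, -32.2, 7.1], "delta_rot": [0, 0, -0.14]}, {"delta_pos": [49.6, -32.2, 7.1], "delta_rot": [0, 0, -0.14]}]' --jaw 0 --newtons 40

```text
clock: 1.6
eef_pos: [0.5627, -0.1906, 0.1599]
orientation: [3.142, 0.001, 0.399]
ft_force: [-0.8, -0.6, -0.2]
grip_width: 0.999
gripper_force: 0.0
```

```bash
python3 - <<'E'
from h import *
c=cap('wrist');cv2.imwrite('pics/w1.png',c['image']);np.savez('w1.npz',**c)
s=st();print(s['clock'],s['eef_pos'],s['orientation'],s['joint_positions'])
# white pixels -> rays on plane z=.027
im=c['image'];T=c['cam_to_world']
print(c['fx'],c['cx'],c['cy'],T.round(3).tolist())
E
```

```text
1.65 [ 0.56257502 -0.19123015  0.16007771] [3.14124511e+00 1.26683965e-03 3.97600600e-01] [ 0.44482948  0.47072008 -0.22572505  1.79244722  0.13192891  0.89381061
 -1.01326308]
309.70691628693146 314.2517479792107 209.3317792169648 [[0.389, -0.884, -0.258, 0.628], [-0.921, -0.374, -0.108, -0.163], [-0.001, 0.28, -0.96, 0.301], [0.0, 0.0, 0.0, 1.0]]
```

View pics/w1.png

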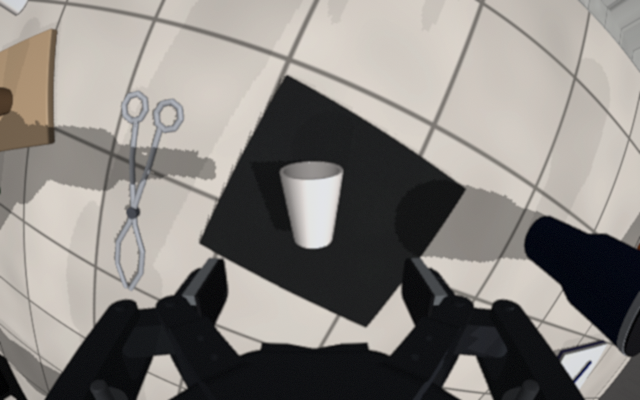

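The wrist view shows the crucible with its rim at (311,175) and foot at (314,243). Its axis is almost in line with the tool's x, heading about 0.42 rad, centre near (.556,-.192).

```bash
python3 - <<'E'
from h import *
rel([.560,-.190,.06],tool(.42,-.15))
rel([.560,-.190,.010],tool(.42,-.15))
E
```

```text
dpos [-0.18 -0.22 10.01] drot [-0.001 -0.149 -0.022]
dpos [-0.17 -0.22 15.01] drot [-0.001 -0.149 -0.022]
```

Request:
play_rows --moves '[{"delta_pos": [-0.2, -0.2, 5], "delta_rot": [0, -0.15, -0.02]}, {"delta_pos": [-0.2, -0.2, 9], "delta_rot": [0, -0.15, -0.02]}, {"delta_pos": [-0.2, -0.2, 12], "delta_rot": [0, -0.15, -0.02]}, {"delta_pos": [-0.2, -0.2, 14], "delta_rot": [0, -0.15, -0.02]}, {"delta_pos": [-0.2, -0.2, 15], "delta_rot": [0, -0.15, -0.02]}, {"delta_pos": [-0.2, -0.2, 15], "delta_rot": [0, -0.15, -0.02]}, {"delta_pos": [-0.2, -0.2, 15], "delta_rot": [0, -0.15, -0.02]}]'

```text
clock: 2.52
eef_pos: [0.5618, -0.1889, 0.0114]
orientation: [-3.141, 0.148, 0.419]
ft_force: [-1.1, -0.3, 0.2]
grip_width: 1.003
gripper_force: 0.0
```

Request:
play_rows --moves '[{"delta_pos": [0, 0, 0], "delta_rot": [0, 0, 0]}, {"delta_pos": [0, 0, 0], "delta_rot": [0, 0, 0]}, {"delta_pos": [0, 0, 0], "delta_rot": [0, 0, 0]}, {"delta_pos": [0, 0, 0], "delta_rot": [0, 0, 0]}, {"delta_pos": [0, 0, 0], "delta_rot": [0, 0, 0]}, {"delta_pos": [0, 0, 0], "delta_rot": [0, 0, 0]}, {"delta_pos": [0, 0, 0], "delta_rot": [0, 0, 0]}, {"delta_pos": [0, 0, 0], "delta_rot": [0, 0, 0]}]' --jaw 1 --newtons 40

```text
clock: 3.52
eef_pos: [0.5616, -0.1887, 0.0114]
orientation: [-3.141, 0.149, 0.42]
ft_force: [-0.8, 0.8, 5.8]
grip_width: 0.576
gripper_force: 40.3
```

```bash
python3 - <<'E'
from h import *
G=np.array([.54,-.19,.17])
for yaw in(-.2,):
  for phi in(.5,1.28):
    M=tool(yaw,phi);rel(G+.019*M[:,2],M)
rel(st()['eef_pos']+[0,0,.1],tool(.42,-.15))
E
```

```text
dpos [ -3.38  -0.24 -13.84] drot [-0.111  0.628  0.621]
dpos [ -2.81   0.29 -15.06] drot [-0.362  1.38   0.569]
dpos [-1.49 -0.01 -9.89] drot [-0.001 -0.001 -0.   ]
```

Request:
play_rows --moves '[{"delta_pos": [-0.4, 0, -3], "delta_rot": [0, 0, 0]}, {"delta_pos": [-1, 0, -7], "delta_rot": [0, 0, 0]}, {"delta_pos": [-2, 0, -11], "delta_rot": [-0.03, 0.16, 0.16]}, {"delta_pos": [-3.4, -0.2, -13.8], "delta_rot": [-0.06, 0.31, 0.31]}, {"delta_pos": [-3.4, -0.2, -13.8], "delta_rot": [-0.08, 0.47, 0.47]}, {"delta_pos": [-3.4, -0.2, -13.8], "delta_rot": [-0.11, 0.63, 0.62]}, {"delta_pos": [-3.2, -0.1, -14.2], "delta_rot": [-0.16, 0.78, 0.61]}, {"delta_pos": [-3.0, 0, -14.5], "delta_rot": [-0.21, 0.93, 0.6]}, {"delta_pos": [-2.9, 0.1, -14.8], "delta_rot": [-0.26, 1.08, 0.59]}, {"delta_pos": [-2.8, 0.2, -15], "delta_rot": [-0.31, 1.23, 0.58]}, {"delta_pos": [-2.8, 0.3, -15.1], "delta_rot": [-0.36, 1.38, 0.57]}, {"delta_pos": [-2.8, 0.3, -15.1], "delta_rot": [-0.36, 1.38, 0.57]}]'

```text
clock: 5.03
eef_pos: [0.5378, -0.1841, 0.1233]
orientation: [3.062, -0.54, -0.083]
ft_force: [2.3, -1.5, -0.6]
grip_width: 0.567
gripper_force: 41.7
```

Request:
play_rows --moves '[{"delta_pos": [0, 0, 0], "delta_rot": [0, 0, 0]}, {"delta_pos": [0, 0, 0], "delta_rot": [0, 0, 0]}, {"delta_pos": [0, 0, 0], "delta_rot": [0, 0, 0]}, {"delta_pos": [0, 0, 0], "delta_rot": [0, 0, 0]}]'

```text
clock: 5.52
eef_pos: [0.5426, -0.1904, 0.1372]
orientation: [3.032, -0.558, -0.068]
ft_force: [0.6, -0.8, -1.4]
grip_width: 0.568
gripper_force: 41.8
```

```bash
python3 - <<'E'
from h import *
s=st();print(s['clock'],s['eef_pos'],s['orientation'],s['joint_positions'],s['grip_width'])
M=R.from_euler('xyz',s['orientation']).as_matrix();print(M.round(3))
c=cap('scene');np.savez('s2.npz',**c);im=c['image'][110:270,180:360]
cv2.imwrite('pics/s2.png',cv2.resize(im,None,fx=4,fy=3.7,interpolation=2)[:600])
E
```

```text
5.525 [ 0.54261846 -0.19036417  0.13717688] [ 3.03194015 -0.55765582 -0.06805115] [ 1.01243628  0.45548232 -0.84492735  2.23839608  1.60027399  0.30889419
 -2.85629217] 0.5680123270162686
[[ 0.847 -0.125  0.517]
 [-0.058 -0.988 -0.145]
 [ 0.529  0.093 -0.843]]
```

View pics/s2.png

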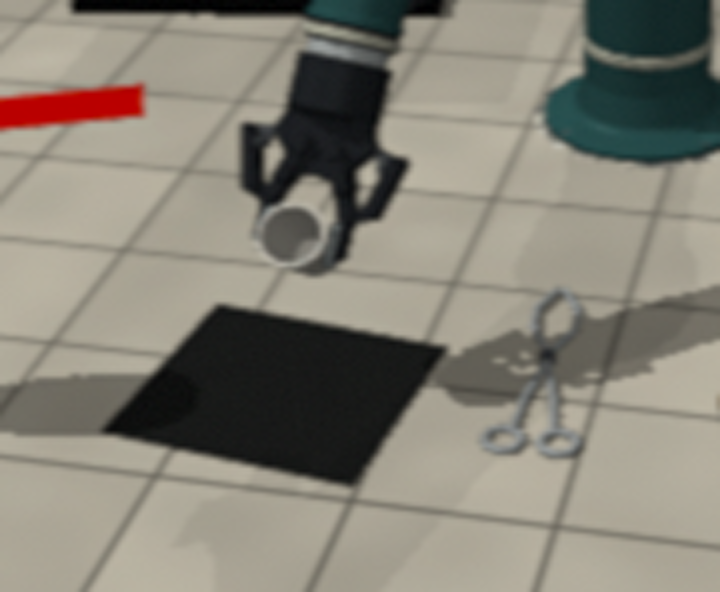

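The crucible is firmly held at crop pixel (295,235), but the arm stopped at its wrist limits (q6 about 0.3, q7 about -2.86). I'll fit a kinematic model so I can choose a reachable way of tipping it.

```bash
cat > kin.py <<'E'
import numpy as np,itertools
from scipy.optimize import least_squares
from scipy.spatial.transform import Rotation as R
S=[([1.268,.468,-.012,1.604,.006,1.071,-.056],[.167,-.628,.230],[-3.14,0,.26]),
([.44482948,.47072008,-.22572505,1.79244722,.13192891,.89381061,-1.01326308],[.56257502,-.19123015,.16007771],[3.14124511,.00126684,.3976006]),
([1.01243628,.45548232,-.84492735,2.23839608,1.60027399,.30889419,-2.85629217],[.54261846,-.19036417,.13717688],[3.03194015,-.55765582,-.06805115])]
def fk(q,p,s):
    h,L1,a,L2,b,L3,o1,o7=p
    q=np.array(q)*s;A=R.from_euler('z',q[0]+o1);x=np.array([0,0,h])
    A=A*R.from_euler('y',q[1])*R.from_euler('z',q[2]);x=x+A.apply([a,0,L1])
    A=A*R.from_euler('y',q[3]);x=x+A.apply([-a,0,0]);A=A*R.from_euler('z',q[4]);x=x+A.apply([0,0,L2])
    A=A*R.from_euler('y',q[5])*R.from_euler('z',q[6]+o7);x=x+A.apply([0,0,L3])+A.apply([0,0,0])
    x=x+ (A*R.from_euler('z',-q[6]-o7)).apply([b,0,0]);return x,A
def res(p,s):
    out=[]
    for q,x,e in S:
        y,A=fk(q,p,s);out+=list(y-x)+list(.5*(A.inv()*R.from_euler('xyz',e)).as_rotvec())
    return np.array(out)
def fit():
    best=None
    for g in itertools.product([1,-1],repeat=4):
        s=np.array([g[0],1,g[1],1,g[2],1,g[3]])
        for o1 in(0,np.pi):
          for o7 in(0,1.57,3.14,-1.57):
            r=least_squares(res,[.36,.4,.0,.4,.0,.3,o1,o7],args=(s,))
            if best is None or r.cost<best[0]: best=(r.cost,r.x,s)
    return best
if __name__=='__main__':
    c,p,s=fit();print(c,p.round(4),s,np.abs(res(p,s)).max());np.savez('kin.npz',p=p,s=s)
E
python3 kin.py
```

```text
9.958602883347722e-05 [ 0.2974  0.5452 -0.0186  0.484  -0.0052  0.314  -0.0477  1.5257] [-1  1 -1  1 -1  1 -1] 0.012565358588561011
```

```bash
cat >> kin.py <<'E'
lo=np.array([-2.53,-.31,-1.57,.28,-1.29,.15,-2.92])+.08;hi=np.array([2.53,2.02,1.55,2.44,4.43,1.84,2.92])-.08
def ik(x,A,q0,p,s,w=.02):
    f=lambda q:np.r_[(fk(q,p,s)[0]-x)*5,(fk(q,p,s)[1].inv()*A).as_rotvec(),w*(q-q0)]
    r=least_squares(f,np.clip(q0,lo+.001,hi-.001),bounds=(lo,hi));return r.x,np.abs(f(r.x)[:6]).max()
E
python3 - <<'E'
from kin import *
from h import tool
z=np.load('kin.npz');p,s=z['p'],z['s'];rng=np.random.default_rng(0)
qc=np.array(S[2][0])
for G in([.54,-.19,.055],[.5,-.25,.055]):
  for yaw in np.arange(-3.0,3.2,.5):
    M=tool(yaw,1.2);A=R.from_matrix(M);x=np.array(G)+.019*M[:,2];best=None
    for k in range(25):
        q0=qc if k==0 else rng.uniform(lo,hi)
        q,e=ik(x,A,q0,p,s,.002)
        if e<.02 and (best is None or np.abs(q-qc).max()<np.abs(best-qc).max()): best=q
    print(G,yaw.round(2),None if best is None else (best.round(2),np.abs(best-qc).max().round(2)))
E
```

```text
[0.54, -0.19, 0.055] -3.0 None
[0.54, -0.19, 0.055] -2.5 (array([ 0.04,  1.1 , -0.08,  1.38,  0.68,  1.76,  1.88]), np.float64(4.74))
[0.54, -0.19, 0.055] -2.0 (array([ 0.2 ,  1.08, -0.49,  1.66,  1.22,  1.76,  1.78]), np.float64(4.64))
[0.54, -0.19, 0.055] -1.5 (array([-1.12,  1.73,  1.37,  1.97, -0.72,  0.61, -2.84]), np.float64(2.32))
[0.54, -0.19, 0.055] -1.0 (array([-1.07,  1.48,  1.11,  2.24,  2.77,  0.23,  0.2 ]), np.float64(3.06))
[0.54, -0.19, 0.055] -0.5 None
[0.54, -0.19, 0.055] 0.0 (array([ 1.67,  1.8 , -1.25,  2.36,  3.03,  0.73, -2.84]), np.float64(1.43))
[0.54, -0.19, 0.055] 0.5 (array([ 1.77,  1.78, -1.34,  2.15,  1.5 ,  0.33, -1.21]), np.float64(1.65))
[0.54, -0.19, 0.055] 1.0 (array([ 1.65,  1.84, -1.49,  1.86,  0.77,  0.89, -0.37]), np.float64(2.49))
[0.54, -0.19, 0.055] 1.5 (array([ 1.42,  1.76, -1.49,  1.56,  0.55,  1.37, -0.03]), np.float64(2.82))
[0.54, -0.19, 0.055] 2.0 (array([ 1.14,  1.6 , -1.31,  1.3 ,  0.4 ,  1.76,  0.32]), np.float64(3.17))
[0.54, -0.19, 0.055] 2.5 None
[0.54, -0.19, 0.055] 3.0 None
[0.5, -0.25, 0.055] -3.0 None
[0.5, -0.25, 0.055] -2.5 (
[... 273 characters left out ...]
.27))
[0.5, -0.25, 0.055] -1.0 (array([-1.1 ,  1.94,  1.35,  2.32,  3.75,  0.55, -1.03]), np.float64(2.19))
[0.5, -0.25, 0.055] -0.5 None
[0.5, -0.25, 0.055] 0.0 (array([ 1.85,  1.76, -1.23,  2.35,  2.96,  0.56, -2.75]), np.float64(1.36))
[0.5, -0.25, 0.055] 0.5 (array([ 1.93,  1.91, -1.45,  2.11,  1.27,  0.56, -0.91]), np.float64(1.95))
[0.5, -0.25, 0.055] 1.0 (array([ 1.75,  1.82, -1.49,  1.81,  0.69,  1.01, -0.27]), np.float64(2.59))
[0.5, -0.25, 0.055] 1.5 (array([ 1.5 ,  1.75, -1.49,  1.52,  0.54,  1.48,  0.02]), np.float64(2.87))
[0.5, -0.25, 0.055] 2.0 (array([ 1.11,  1.36, -0.91,  1.29,  0.13,  1.76,  0.65]), np.float64(3.51))
[0.5, -0.25, 0.055] 2.5 None
[0.5, -0.25, 0.055] 3.0 None
```

```bash
cat > plan.py <<'E'
from kin import *
from h import tool
z=np.load('kin.npz');p,s=z['p'],z['s'];lo+=.05;hi-=.05
def path(G,H,q):
    m=9;mx=0
    W=[(.4+(H-.4)*t,0.) for t in np.linspace(0,1,12)]+[(H,f) for f in np.linspace(.1,1.15,10)]
    Q=[]
    for i,(y,f) in enumerate(W):
        M=tool(y,f);g=np.array(G)+[0,0,.12]
        q,e=ik(g+.019*M[:,2],R.from_matrix(M),q,p,s,.03);mx=max(mx,e);Q.append(q)
    for d in(.06,0):
        q,e=ik(np.array(G)+[0,0,d]+.019*M[:,2],R.from_matrix(M),q,p,s,.03);mx=max(mx,e);Q.append(q)
    return mx,np.array(Q)
if __name__=='__main__':
    out=[]
    for x in(.45,.5,.55,.6):
      for y in(-.28,-.2,-.14):
        for H in(-2.4,-1.9,-1.4,1.4,1.9,2.4,3.9,4.4):
            e,Q=path([x,y,.055],H,np.array(S[1][0]));out.append((e,x,y,H,Q[-1].round(2),Q[:,1].max().round(2),np.abs(np.diff(Q,axis=0)).max().round(2)))
    out.sort(key=lambda o:o[0])
    for o in out[:12]:print(*o)
E
python3 plan.py
```

```text
0.00019112370129443308 0.6 -0.14 1.9 [ 0.88  1.27 -0.76  1.3  -0.11  1.55  0.64] 1.27 0.12
0.0001986193341207412 0.55 -0.2 1.9 [ 0.96  1.24 -0.7   1.33 -0.1   1.6   0.73] 1.24 0.12
0.0002071333991502964 0.55 -0.14 1.9 [ 0.94  1.22 -0.73  1.43 -0.12  1.5   0.7 ] 1.22 0.12
0.00021439383832844974 0.55 -0.28 1.4 [ 1.21  1.21 -0.72  1.45 -0.27  1.33  0.63] 1.21 0.09
0.00021930745080513743 0.6 -0.2 1.4 [ 1.13  1.23 -0.79  1.5  -0.27  1.19  0.56] 1.23 0.09
0.00022384957934741537 0.5 -0.14 1.9 [ 0.98  1.16 -0.68  1.54 -0.14  1.46  0.76] 1.16 0.12
0.00023872043092106976 0.5 -0.2 1.9 [ 1.    1.18 -0.65  1.44 -0.11  1.56  0.79] 1.18 0.12
0.00024388522661797157 0.6 -0.14 1.4 [ 1.11  1.22 -0.83  1.6  -0.28  1.07  0.55] 1.22 0.1
0.0002464628484547784 0.55 -0.2 1.4 [ 1.18  1.18 -0.75  1.6  -0.3   1.18  0.63] 1.18 0.1
0.0002732834928467374 0.6 -0.28 1.4 [ 1.15  1.25 -0.76  1.35 -0.25  1.34  0.57] 1.25 0.08
0.0002791841970738892 0.55 -0.14 1.4 [ 1.16  1.18 -0.79  1.7  -0.32  1.06  0.62] 1.18 0.11
0.00028192035108537227 0.5 -0.2 1.4 [ 1.23  1.13 -0.7   1.69 -0.33  1.17  0.72] 1.13 0.11
```

```bash
python3 - <<'E'
from h import *
from plan import *
c=dict(np.load('top0.npz'));P=pts(c)
q=P[110:165,445:505].reshape(-1,3);m=(q[:,2]>.185)&(q[:,2]<.22);print('tumbler',q[m].mean(0),q[m].min(0),q[m].max(0))
q=P[135:220,335:425].reshape(-1,3);b=c['image'][135:220,335:425].reshape(-1,3);m=(b.max(1)<45)&(abs(q[:,2]-.004)<.008);print('mat',q[m].min(0),q[m].max(0))
for G in([.5,-.16,.055],[.54,-.17,.055]):
  for H in(.8,1.0,1.2,1.4):
    e,Q=path(G,H,np.array(S[1][0]));x,A=fk(Q[-1],p,s);pe=p.copy();pe[5]=0;w,_=fk(Q[-1],pe,s);pe[3]=0;el,_=fk(Q[-1],pe,s)
    print(G,H,round(e,4),Q[-1].round(2),'wrist',w.round(2),'elbow',el.round(2))
E
```

```text
tumbler [ 0.62282243 -0.48010864  0.19781942] [ 0.58023887 -0.52764075  0.18510582] [ 0.66999857 -0.43783681  0.21023911]
mat [ 0.44037723 -0.33332188 -0.00390223] [ 0.65476952 -0.10041973  0.01187553]
[0.5, -0.16, 0.055] 0.8 0.0006 [ 1.52  1.2  -0.92  2.1  -0.65  0.46  0.8 ] wrist [ 0.31 -0.35  0.18] elbow [-0.02 -0.49  0.5 ]
[0.5, -0.16, 0.055] 1.0 0.0005 [ 1.4   1.13 -0.81  1.98 -0.57  0.71  0.77] wrist [ 0.35 -0.39  0.18] elbow [ 0.04 -0.47  0.53]
[0.5, -0.16, 0.055] 1.2 0.0004 [ 1.3   1.12 -0.75  1.87 -0.46  0.91  0.73] wrist [ 0.4  -0.41  0.18] elbow [ 0.09 -0.46  0.54]
[0.5, -0.16, 0.055] 1.4 0.0003 [ 1.21  1.12 -0.72  1.76 -0.35  1.1   0.72] wrist [ 0.45 -0.43  0.18] elbow [ 0.13 -0.45  0.54]
[0.54, -0.17, 0.055] 0.8 0.0005 [ 1.49  1.26 -0.98  2.03 -0.51  0.44  0.63] wrist [ 0.35 -0.36  0.18] elbow [-0.   -0.5   0.47]
[0.54, -0.17, 0.055] 1.0 0.0004 [ 1.38  1.18 -0.87  1.91 -0.48  0.7   0.65] wrist [ 0.39 -0.4   0.18] elbow [ 0.05 -0.48  0.51]
[0.54, -0.17, 0.055] 1.2 0.0003 [ 1.28  1.16 -0.8   1.79 -0.4   0.92  0.64] wrist [ 0.44 -0.42  0.18] elbow [ 0.1  -0.47  0.52]
[0.54, -0.17, 0.055] 1.4 0.0003 [ 1.18  1.17 -0.76  1.67 -0.32  1.12  0.64] wrist [ 0.49 -0.44  0.18] elbow [ 0.15 -0.46  0.51]
```

```bash
python3 - <<'E'
from h import *
for y,f,z in((.2,.2,.2),(.5,0,.2)):
    M=tool(y,f);rel(np.array([.54,-.18,z])+.019*M[:,2],M)
E
```

```text
dpos [ 2.38 -0.7  -3.85] drot [ 0.207 -0.342 -0.27 ]
dpos [ 2.05 -0.58 -3.99] drot [ 0.262 -0.512 -0.583]
```

Request:
play_rows --moves '[{"delta_pos": [1.2, -0.3, -2], "delta_rot": [0.1, -0.17, -0.13]}, {"delta_pos": [2.4, -0.7, -3.9], "delta_rot": [0.2, -0.34, -0.27]}, {"delta_pos": [2.2, -0.6, -3.9], "delta_rot": [0.24, -0.43, -0.42]}, {"delta_pos": [2, -0.6, -4], "delta_rot": [0.26, -0.51, -0.58]}, {"delta_pos": [2, -0.6, -4], "delta_rot": [0.26, -0.51, -0.58]}, {"delta_pos": [2, -0.6, -4], "delta_rot": [0.26, -0.51, -0.58]}, {"delta_pos": [2, -0.6, -4], "delta_rot": [0.26, -0.51, -0.58]}]'

```text
clock: 6.45
eef_pos: [0.5406, -0.1799, 0.1799]
orientation: [-3.139, -0.003, 0.498]
ft_force: [-1.8, -0.2, -1.2]
grip_width: 0.571
gripper_force: 41.8
```

```bash
python3 - <<'E'
from h import *
s=st();print(s['clock'],s['eef_pos'],s['orientation'],np.round(s['joint_positions'],2),s['grip_width'])
for y,f,z in((.85,0,.2),(1.2,0,.2)):
    M=tool(y,f);rel(np.array([.53,-.17,z])+.019*M[:,2],M)
E
```

```text
6.45 [ 0.54062885 -0.17992818  0.17988408] [-3.13906979e+00 -2.64097675e-03  4.97614788e-01] [ 1.07  0.71 -1.14  1.8   0.72  1.12 -1.39] 0.5713090595264888
dpos [-0.46 -1.38 -0.11] drot [-0.002 -0.003 -0.352]
dpos [-0.46 -1.38 -0.11] drot [-0.001 -0.003 -0.702]
```

Request:
play_rows --moves '[{"delta_pos": [-0.1, -0.4, 0], "delta_rot": [0, 0, -0.15]}, {"delta_pos": [-0.2, -0.7, 0], "delta_rot": [0, 0, -0.3]}, {"delta_pos": [-0.4, -1.1, 0], "delta_rot": [0, 0, -0.45]}, {"delta_pos": [-0.5, -1.4, 0], "delta_rot": [0, 0, -0.6]}, {"delta_pos": [-0.5, -1.4, 0], "delta_rot": [0, 0, -0.7]}, {"delta_pos": [-0.5, -1.4, 0], "delta_rot": [0, 0, -0.7]}, {"delta_pos": [-0.5, -1.4, 0], "delta_rot": [0, 0, -0.7]}]'

```text
clock: 7.32
eef_pos: [0.5284, -0.1699, 0.1799]
orientation: [3.14, -0.002, 1.195]
ft_force: [-0.1, -0.3, -2.1]
grip_width: 0.571
gripper_force: 41.8
```

```bash
python3 - <<'E'
from h import *
from plan import *
s_=st();print(s_['clock'],s_['eef_pos'],s_['orientation'],np.round(s_['joint_positions'],2),s_['grip_width'])
q=s_['joint_positions']
for f in(.2,.4,.6,.8,1.0,1.2):
    M=tool(1.2,f);x=np.array([.53,-.17,.2])+.019*M[:,2];rel(x,M);q,e=ik(x,R.from_matrix(M),q,p,s,.03);print(q.round(2),round(e,4))
E
```

```text
7.325 [ 0.52837296 -0.16989406  0.17990481] [ 3.14026836e+00 -1.99405895e-03  1.19459250e+00] [ 1.14  0.8  -1.29  1.83  0.83  1.19 -0.81] 0.571129797401443
dpos [ 0.43  0.15 -0.15] drot [ 0.002  0.198 -0.005]
[ 1.27  0.87 -1.4   1.87  0.75  1.12 -0.73] 0.0002
dpos [ 0.79  0.15 -0.26] drot [ 0.002  0.398 -0.005]
[ 1.37  0.96 -1.44  1.87  0.66  1.06 -0.61] 0.0002
dpos [ 1.12  0.15 -0.44] drot [ 0.003  0.598 -0.005]
[ 1.44  1.04 -1.44  1.87  0.53  1.   -0.46] 0.0002
dpos [ 1.41  0.15 -0.68] drot [ 0.003  0.798 -0.005]
[ 1.49  1.15 -1.44  1.86  0.41  0.97 -0.32] 0.0002
dpos [ 1.65  0.15 -0.98] drot [ 0.004  0.998 -0.004]
[ 1.53  1.27 -1.44  1.84  0.3   0.97 -0.2 ] 0.0002
dpos [ 1.82  0.15 -1.32] drot [ 0.004  1.198 -0.004]
[ 1.56  1.41 -1.44  1.83  0.21  0.98 -0.09] 0.0002
```

Request:
play_rows --moves '[{"delta_pos": [0.4, 0.1, -0.1], "delta_rot": [0, 0.15, 0]}, {"delta_pos": [0.6, 0.1, -0.2], "delta_rot": [0, 0.3, 0]}, {"delta_pos": [0.9, 0.1, -0.3], "delta_rot": [0, 0.45, 0]}, {"delta_pos": [1.1, 0.1, -0.4], "delta_rot": [0, 0.6, 0]}, {"delta_pos": [1.3, 0.1, -0.6], "delta_rot": [0, 0.75, 0]}, {"delta_pos": [1.5, 0.1, -0.8], "delta_rot": [0, 0.9, 0]}, {"delta_pos": [1.7, 0.1, -1.1], "delta_rot": [0, 1.05, 0]}, {"delta_pos": [1.8, 0.1, -1.3], "delta_rot": [0, 1.2, 0]}, {"delta_pos": [1.8, 0.1, -1.3], "delta_rot": [0, 1.2, 0]}, {"delta_pos": [1.8, 0.1, -1.3], "delta_rot": [0, 1.2, 0]}, {"delta_pos": [1.8, 0.1, -1.3], "delta_rot": [0, 1.2, 0]}]'

```text
clock: 8.7
eef_pos: [0.536, -0.153, 0.1943]
orientation: [3.131, -1.198, 1.207]
ft_force: [-0.1, 0.2, -1.8]
grip_width: 0.572
gripper_force: 41.9
```

```bash
python3 - <<'E'
from h import *
s=st();print(s['clock'],s['eef_pos'],s['orientation'],np.round(s['joint_positions'],2),s['grip_width'])
print(R.from_euler('xyz',s['orientation']).as_matrix().round(3))
c=cap('scene');np.savez('s3.npz',**c);im=c['image'][110:270,180:360]
cv2.imwrite('pics/s3.png',cv2.resize(im,None,fx=4,fy=3.7,interpolation=2)[:600])
E
```

```text
8.7 [ 0.5360258  -0.15301973  0.19425562] [ 3.13132    -1.19821097  1.20720969] [ 1.58  1.51 -1.53  1.78  0.36  1.02 -0.18] 0.5715099041285305
[[ 0.129  0.931  0.341]
 [ 0.34  -0.365  0.867]
 [ 0.931  0.004 -0.364]]
```

View pics/s3.png

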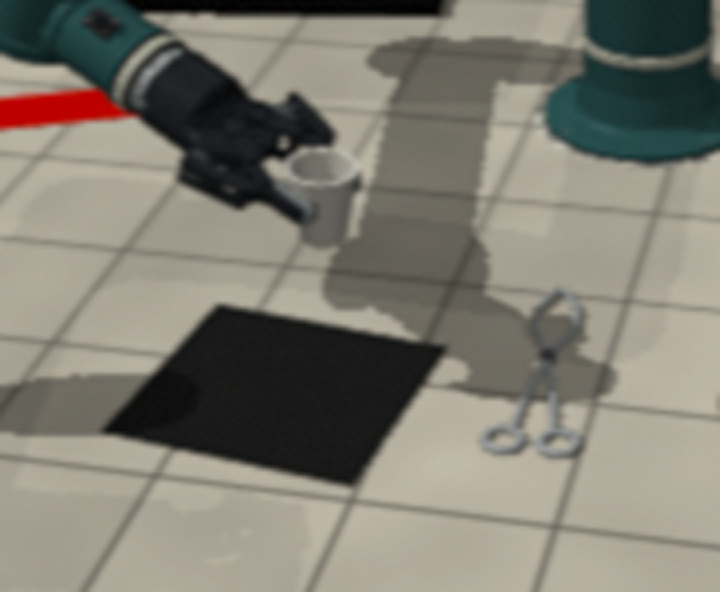

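The crucible now hangs nearly upright in the fingers, rim at crop (322,165) and foot at (327,243). Checking the descent before lowering.

```bash
python3 - <<'E'
from h import *
from plan import *
s_=st();q=s_['joint_positions'];A=R.from_euler('xyz',s_['orientation'])
for d in(.05,.1,.14,.155):
    q,e=ik(s_['eef_pos']-[0,0,d],A,q,p,s,.03);pe=p.copy();pe[5]=0;w,_=fk(q,pe,s);pe[3]=0;el,_=fk(q,pe,s)
    print(d,q.round(2),round(e,4),w.round(2),el.round(2))
# foot height from depth, white pixels in current scene view
c=dict(np.load('s3.npz'));P=pts(c)[135:185,240:275].reshape(-1,3);b=c['image'][135:185,240:275].reshape(-1,3).astype(int)
g=np.linalg.norm(P[:,:2]-[.53,-.17],axis=1)<.045
m=g&(P[:,2]>.1)&(b.min(1)>70)&(np.ptp(b,axis=1)<25);q=P[m];print(m.sum(),q.min(0),q.max(0))
for z in np.arange(.14,.27,.01):
    k=(q[:,2]>z)&(q[:,2]<z+.01)
    if k.sum()>2:print(z.round(2),k.sum(),q[k].mean(0).round(3),np.ptp(q[k],axis=0).round(3))
E
```

```text
0.05 [ 1.56  1.53 -1.44  1.83  0.35  0.97 -0.13] 0.0001 [ 0.43 -0.43  0.26] [-0.04 -0.53  0.32]
0.1 [ 1.56  1.58 -1.38  1.82  0.39  0.96 -0.08] 0.0 [ 0.43 -0.43  0.21] [-0.04 -0.53  0.3 ]
0.14 [ 1.55  1.63 -1.34  1.8   0.42  0.95 -0.04] 0.0 [ 0.43 -0.43  0.17] [-0.03 -0.53  0.27]
0.155 [ 1.55  1.65 -1.32  1.79  0.43  0.94 -0.03] 0.0 [ 0.43 -0.43  0.15] [-0.03 -0.53  0.26]
398 [ 0.48618587 -0.20538516  0.15850537] [ 0.56801398 -0.13974728  0.23162398]
0.15 4 [ 0.542 -0.162  0.159] [0.01  0.013 0.001]
0.16 28 [ 0.544 -0.167  0.165] [0.024 0.038 0.01 ]
0.17 32 [ 0.545 -0.166  0.175] [0.018 0.037 0.01 ]
0.18 23 [ 0.548 -0.16   0.185] [0.023 0.031 0.009]
0.19 33 [ 0.543 -0.16   0.195] [0.065 0.057 0.01 ]
0.2 73 [ 0.534 -0.166  0.206] [0.063 0.059 0.009]
0.21 94 [ 0.534 -0.17   0.215] [0.056 0.055 0.01 ]
0.22 107 [ 0.528 -0.17   0.225] [0.075 0.066 0.01 ]
0.23 4 [ 0.522 -0.184  0.231] [0.032 0.015 0.001]
```

Request:
play_rows --moves '[{"delta_pos": [-3, 0, 1.2], "delta_rot": [0, 0, 0]}, {"delta_pos": [-6, 0, 2.3], "delta_rot": [0, 0, 0]}, {"delta_pos": [-9, 0, 3.5], "delta_rot": [0, 0, 0]}, {"delta_pos": [-11.5, 0, 4.5], "delta_rot": [0, 0, 0]}, {"delta_pos": [-13, 0, 5.1], "delta_rot": [0, 0, 0]}, {"delta_pos": [-13.7, 0, 5.4], "delta_rot": [0, 0, 0]}, {"delta_pos": [-13.7, 0, 5.4], "delta_rot": [0, 0, 0]}, {"delta_pos": [-13.7, 0, 5.4], "delta_rot": [0, 0, 0]}]'

```text
clock: 9.75
eef_pos: [0.5367, -0.1528, 0.0467]
orientation: [3.134, -1.202, 1.203]
ft_force: [-0.2, 0.9, -2.5]
grip_width: 0.574
gripper_force: 41.9
```

Request:
play_rows --moves '[{"delta_pos": [-0.2, 0, 0.1], "delta_rot": [0, 0, 0]}, {"delta_pos": [-0.4, 0, 0.2], "delta_rot": [0, 0, 0]}, {"delta_pos": [-0.4, 0, 0.2], "delta_rot": [0, 0, 0]}]'

```text
clock: 10.12
eef_pos: [0.5368, -0.1523, 0.042]
orientation: [3.137, -1.203, 1.2]
ft_force: [-0.3, -0.5, 1.7]
grip_width: 0.571
gripper_force: 41.8
```

Request:
play_rows --moves '[{"delta_pos": [-0.15, 0, 0.05], "delta_rot": [0, 0, 0]}, {"delta_pos": [-0.15, 0, 0.05], "delta_rot": [0, 0, 0]}, {"delta_pos": [-0.15, 0, 0.05], "delta_rot": [0, 0, 0]}]'

```text
clock: 10.5
eef_pos: [0.5368, -0.1521, 0.042]
orientation: [3.135, -1.205, 1.202]
ft_force: [-1.9, -2.4, 5.9]
grip_width: 0.569
gripper_force: 41.5
```

Request:
play_rows --moves '[{"delta_pos": [0, 0, 0], "delta_rot": [0, 0, 0]}, {"delta_pos": [0, 0, 0], "delta_rot": [0, 0, 0]}, {"delta_pos": [0, 0, 0], "delta_rot": [0, 0, 0]}, {"delta_pos": [0, 0, 0], "delta_rot": [0, 0, 0]}]' --jaw 0.3

```text
clock: 11.0
eef_pos: [0.5365, -0.1522, 0.0394]
orientation: [3.139, -1.202, 1.199]
ft_force: [0.7, -0.6, -0.2]
grip_width: 0.698
gripper_force: 0.0
```

Request:
play_rows --moves '[{"delta_pos": [0, 0, 0], "delta_rot": [0, 0, 0]}, {"delta_pos": [0, 0, 0], "delta_rot": [0, 0, 0]}, {"delta_pos": [0, 0, 0], "delta_rot": [0, 0, 0]}, {"delta_pos": [0, 0, 0], "delta_rot": [0, 0, 0]}, {"delta_pos": [0, 0, 0], "delta_rot": [0, 0, 0]}]' --jaw 0

```text
clock: 11.62
eef_pos: [0.5366, -0.1523, 0.0396]
orientation: [3.138, -1.202, 1.199]
ft_force: [0.6, 0.4, 0.2]
grip_width: 1.0
gripper_force: 0.0
```

```bash
python3 - <<'E'
from h import *
c=cap('scene');im=c['image'][150:270,200:340]
cv2.imwrite('pics/s4.png',cv2.resize(im,None,fx=5,fy=5,interpolation=2)[:600])
E
```

```text
(no output)
```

View pics/s4.png

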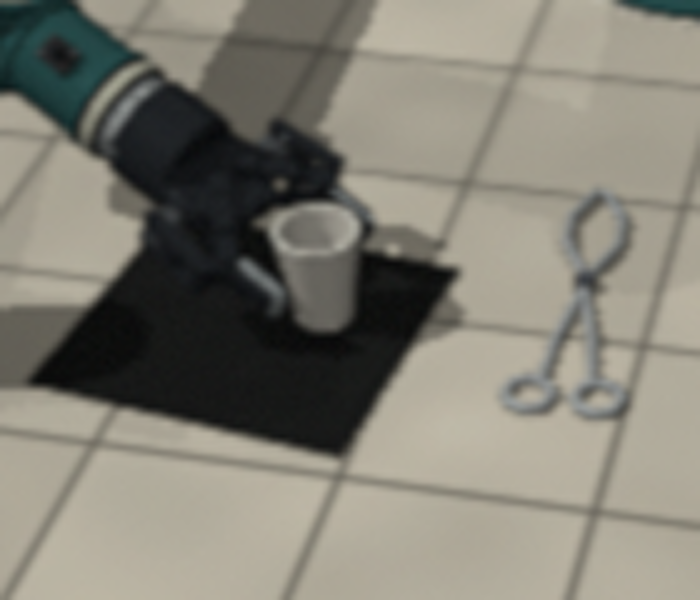

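The white crucible stands upright on the mat, rim at crop (318,230) and foot at (325,320). The fingers are open on both sides of it.

Request:
play_rows --moves '[{"delta_pos": [0, 0, -1], "delta_rot": [0, 0, 0]}, {"delta_pos": [0, 0, -3], "delta_rot": [0, 0, 0]}, {"delta_pos": [0, 0, -5], "delta_rot": [0, 0, 0]}, {"delta_pos": [1, 0, -8], "delta_rot": [0, 0, 0]}, {"delta_pos": [5, 0, -11], "delta_rot": [0, 0, 0]}, {"delta_pos": [9, 0, -12], "delta_rot": [0, 0, 0]}, {"delta_pos": [13, 0, -13], "delta_rot": [0, 0, 0]}, {"delta_pos": [15, 0, -13], "delta_rot": [0, 0, 0]}, {"delta_pos": [15, 0, -13], "delta_rot": [0, 0, 0]}]'

```text
clock: 12.8
eef_pos: [0.5116, -0.2145, 0.2268]
orientation: [3.135, -1.2, 1.204]
ft_force: [-0.2, -0.1, -0.3]
grip_width: 1.001
gripper_force: 0.0
```

```bash
python3 - <<'E'
from h import *
s=st();print(s['clock'],s['eef_pos'],s['orientation'],np.round(s['joint_positions'],2))
for n in('top','scene'):
    c=cap(n);P=pts(c).reshape(-1,3);b=c['image'].reshape(-1,3).astype(int)
    m=(np.linalg.norm(P[:,:2]-[.54,-.17],axis=1)<.05)&(P[:,2]>.06)&(P[:,2]<.09)&(b.min(1)>70)
    q=P[m];print(n,m.sum(),q.mean(0).round(4),q.min(0).round(3),q.max(0).round(3),'mid',((q.min(0)+q.max(0))/2).round(4))
for f in(.6,0):
    M=tool(.8,f);rel([.54,-.165,.20],M)
E
```

```text
12.8 [ 0.511599   -0.21450178  0.22675149] [ 3.13462306 -1.20036773  1.20365038] [ 1.64  1.45 -1.53  1.71  0.26  1.15 -0.11]
top 96 [ 0.5341 -0.173   0.0714] [ 0.503 -0.197  0.06 ] [ 0.557 -0.144  0.08 ] mid [ 0.5298 -0.1708  0.0704]
scene 141 [ 0.5309 -0.1717  0.0693] [ 0.505 -0.199  0.06 ] [ 0.56  -0.145  0.079] mid [ 0.5324 -0.1718  0.0696]
dpos [-0.23  0.83  6.21] drot [-0.315 -0.594  0.249]
dpos [-0.23  0.83  6.21] drot [-0.238 -1.185  0.347]
```

```bash
python3 - <<'E'
from h import *
for f in(.9,.6,.3,0):
    M=tool(1.2-(1.2-f)/1.2*.4,f);rel([.532,-.172,.20-.03*(f==0)],M)
E
```

```text
dpos [-0.58  0.34  5.33] drot [-0.084 -0.301  0.047]
dpos [-0.58  0.34  5.33] drot [-0.156 -0.6    0.123]
dpos [-0.58  0.34  5.33] drot [-0.209 -0.895  0.224]
dpos [-3.37  0.34  6.41] drot [-0.238 -1.185  0.347]
```

Request:
play_rows --moves '[{"delta_pos": [-0.3, 0.2, 1], "delta_rot": [-0.04, -0.15, 0.02]}, {"delta_pos": [-0.4, 0.2, 2], "delta_rot": [-0.08, -0.3, 0.05]}, {"delta_pos": [-0.6, 0.3, 4], "delta_rot": [-0.12, -0.45, 0.08]}, {"delta_pos": [-0.6, 0.3, 5.3], "delta_rot": [-0.16, -0.6, 0.12]}, {"delta_pos": [-0.6, 0.3, 5.3], "delta_rot": [-0.18, -0.75, 0.17]}, {"delta_pos": [-0.6, 0.3, 5.3], "delta_rot": [-0.21, -0.9, 0.22]}, {"delta_pos": [-2, 0.3, 5.9], "delta_rot": [-0.23, -1.05, 0.28]}, {"delta_pos": [-3.4, 0.3, 6.4], "delta_rot": [-0.24, -1.18, 0.35]}, {"delta_pos": [-3.4, 0.3, 6.4], "delta_rot": [-0.24, -1.18, 0.35]}, {"delta_pos": [-3.4, 0.3, 6.4], "delta_rot": [-0.24, -1.18, 0.35]}, {"delta_pos": [-3.4, 0.3, 6.4], "delta_rot": [-0.24, -1.18, 0.35]}]'

```text
clock: 14.28
eef_pos: [0.531, -0.1738, 0.171]
orientation: [-3.14, -0.007, 0.793]
ft_force: [-0.4, 1.0, -0.3]
grip_width: 0.997
gripper_force: 0.0
```

```bash
python3 - <<'E'
from h import *
s=st();print(s['clock'],s['eef_pos'],s['orientation'],np.round(s['joint_positions'],2))
c=cap('wrist');cv2.imwrite('pics/w5.png',c['image']);np.savez('w5.npz',**c)
im=c['image'];b=im.astype(int);m=((b.min(2)>95)&(np.ptp(b,axis=2)<20)).astype(np.uint8)
for z in(.172,.112,.052): rel([.532,-.172,z],tool(.8))
print(c['cam_to_world'].round(3).tolist())
E
```

```text
14.275 [ 0.53103687 -0.17378727  0.17101383] [-3.14020083 -0.00699089  0.79298258] [ 1.02  0.63 -1.03  1.84  0.62  1.03 -1.04]
dpos [ 0.19 -0.06 -0.08] drot [-0.001 -0.007 -0.007]
dpos [ 0.15 -0.05  5.92] drot [-0.001 -0.007 -0.007]
dpos [ 0.11 -0.05 11.91] drot [-0.001 -0.007 -0.007]
[[0.713, -0.674, -0.192, 0.58], [-0.701, -0.687, -0.192, -0.124], [-0.002, 0.271, -0.962, 0.313], [0.0, 0.0, 0.0, 1.0]]
```

View pics/w5.png

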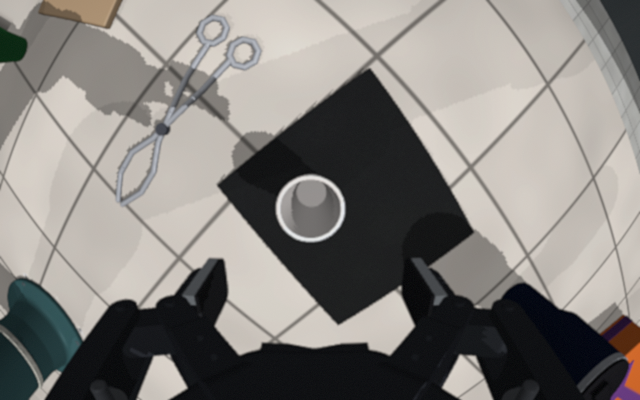

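The rim circle centre is at (310,208) in the wrist view. That ray meets rim height near (.531,-.169), which agrees with the other views.

Request:
play_rows --moves '[{"delta_pos": [0.2, -0.25, 3], "delta_rot": [0, -0.007, 0]}, {"delta_pos": [0.2, -0.25, 7], "delta_rot": [0, -0.007, 0]}, {"delta_pos": [0.2, -0.25, 10], "delta_rot": [0, -0.007, 0]}, {"delta_pos": [0.2, -0.25, 11.8], "delta_rot": [0, -0.007, 0]}, {"delta_pos": [0.2, -0.25, 12.6], "delta_rot": [0, -0.007, 0]}, {"delta_pos": [0.2, -0.25, 12.6], "delta_rot": [0, -0.007, 0]}, {"delta_pos": [0.2, -0.25, 12.6], "delta_rot": [0, -0.007, 0]}]'

```text
clock: 15.2
eef_pos: [0.5328, -0.1682, 0.0466]
orientation: [3.14, 0.0, 0.796]
ft_force: [-0.4, 0.5, -0.2]
grip_width: 0.997
gripper_force: 0.0
```

Request:
play_rows --moves '[{"delta_pos": [0, 0, 0], "delta_rot": [0, 0, 0]}, {"delta_pos": [0, 0, 0], "delta_rot": [0, 0, 0]}, {"delta_pos": [0, 0, 0], "delta_rot": [0, 0, 0]}, {"delta_pos": [0, 0, 0], "delta_rot": [0, 0, 0]}, {"delta_pos": [0, 0, 0], "delta_rot": [0, 0, 0]}, {"delta_pos": [0, 0, 0], "delta_rot": [0, 0, 0]}, {"delta_pos": [0, 0, 0], "delta_rot": [0, 0, 0]}]' --jaw 1 --newtons 30

```text
clock: 16.08
eef_pos: [0.5326, -0.1679, 0.0465]
orientation: [3.14, 0.001, 0.797]
ft_force: [-1.6, 0.3, 5.9]
grip_width: 0.627
gripper_force: 30.8
```

```bash
python3 - <<'E'
from h import *
s=st();print(s['clock'],s['eef_pos'],s['orientation'],np.round(s['joint_positions'],2))
c=cap('wrist');cv2.imwrite('pics/w6.png',c['image'][100:400,120:520])
for q in([.531,-.17,.16],[.531,.256,.20]): rel(q,tool(.8))
E
```

```text
16.075 [ 0.53256458 -0.16794971  0.04648362] [3.14044177e+00 8.30088057e-04 7.96522366e-01] [ 0.89  0.78 -0.87  1.9   0.8   0.85 -1.18]
dpos [ -0.27   0.04 -11.35] drot [ 0.001  0.001 -0.003]
dpos [ 30.18 -29.74 -15.41] drot [ 0.001  0.001 -0.003]
```

View pics/w6.png

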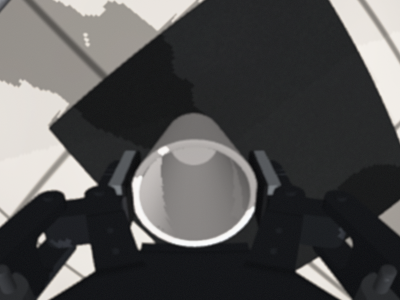

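The crucible is gripped symmetrically at its rim, crop centre (195,195).

Request:
play_rows --moves '[{"delta_pos": [0, 0, -1.5], "delta_rot": [0, 0, 0]}, {"delta_pos": [0, 0, -5], "delta_rot": [0, 0, 0]}, {"delta_pos": [0, 0, -9.5], "delta_rot": [0, 0, 0]}, {"delta_pos": [1.5, -1.5, -13.5], "delta_rot": [0, 0, 0]}, {"delta_pos": [5, -5, -15.4], "delta_rot": [0, 0, 0]}, {"delta_pos": [9, -9, -15.4], "delta_rot": [0, 0, 0]}, {"delta_pos": [13, -12.8, -15.4], "delta_rot": [0, 0, 0]}, {"delta_pos": [17, -16.8, -15.4], "delta_rot": [0, 0, 0]}, {"delta_pos": [21, -20.7, -15.4], "delta_rot": [0, 0, 0]}, {"delta_pos": [25, -24.7, -15.4], "delta_rot": [0, 0, 0]}, {"delta_pos": [28.3, -27.9, -15.4], "delta_rot": [0, 0, 0]}, {"delta_pos": [30.3, -29.9, -15.4], "delta_rot": [0, 0, 0]}]'

```text
clock: 17.62
eef_pos: [0.5293, 0.2607, 0.2]
orientation: [-3.141, 0.0, 0.8]
ft_force: [-0.3, -1.2, -2.2]
grip_width: 0.624
gripper_force: 32.3
```

Request:
play_rows --moves '[{"delta_pos": [0, 0, 0], "delta_rot": [0, 0, 0]}, {"delta_pos": [0, 0, 0], "delta_rot": [0, 0, 0]}, {"delta_pos": [0, 0, 0], "delta_rot": [0, 0, 0]}]'

```text
clock: 18.0
eef_pos: [0.5308, 0.2562, 0.1992]
orientation: [3.141, 0.002, 0.794]
ft_force: [-0.4, 0.7, -3.0]
grip_width: 0.626
gripper_force: 32.3
```

```bash
python3 - <<'E'
from h import *
s=st();print(s['clock'],s['eef_pos'],s['orientation'],np.round(s['joint_positions'],2),s['grip_width'],s['ft_force'])
c=cap('scene');np.savez('s7.npz',**c)
P=pts(c).reshape(-1,3);b=c['image'].reshape(-1,3).astype(int)
m=(np.linalg.norm(P[:,:2]-[.531,.258],axis=1)<.05)&(P[:,2]>.15)&(P[:,2]<.24)&(b.min(1)>70)&(np.ptp(b,axis=1)<25)
q=P[m];print('white',m.sum(),q.min(0),q.max(0))
m=(np.linalg.norm(P[:,:2]-[.531,.256],axis=1)<.05)&(P[:,2]>.07)&(P[:,2]<.1);r=P[m];print('brown rim',m.sum(),r.min(0),r.max(0),((r.min(0)+r.max(0))/2).round(4))
I=np.hstack([c['image'][140:260,340:460]]);w=cap('wrist');np.savez('w7.npz',**w)
cv2.imwrite('pics/s7.png',np.hstack([cv2.resize(I,(400,400),interpolation=2),w['image'][:,120:520]]))
E
```

```text
18.0 [0.5307613  0.25616078 0.19921305] [3.14089931e+00 1.84977164e-03 7.94255010e-01] [ 0.21  0.64 -1.01  1.74  0.6   1.11 -1.77] 0.6264473387077557 [-0.38412706  0.68525509 -2.95041086]
white 377 [0.50203429 0.22237565 0.15743949] [0.56270328 0.28734686 0.23846697]
brown rim 172 [0.50140543 0.22666723 0.0702496 ] [0.55994527 0.28086469 0.09162258] [0.5307 0.2538 0.0809]
```

View pics/s7.png

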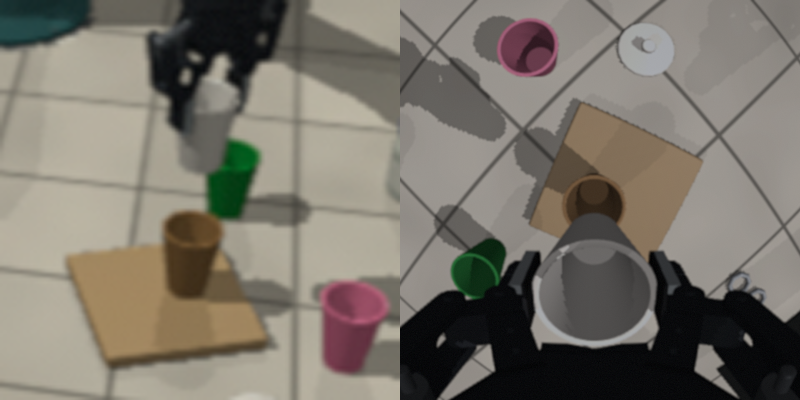

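The wrist half shows the brown rim at x 567–624 with its top at y=178. The white rim sits at x 537–655, y 241–345. Converting both to world.

```bash
python3 - <<'E'
from h import *
c=dict(np.load('w7.npz'));T=c['cam_to_world']
def ray(u,v,z):
    d=np.array([u-c['cx'],v-c['cy']]);r=np.linalg.norm(d);t=r/c['fx'];k=T[:3,:3]@np.r_[d/r*np.sin(t),np.cos(t)]
    return T[:3,3]+k*(z-T[2,3])/k[2]
def circ(P,z):
    Q=np.array([ray(u-280,v,z)[:2] for u,v in P]);A=np.c_[2*Q,np.ones(len(Q))];s=np.linalg.lstsq(A,(Q**2).sum(1),rcond=None)[0]
    print(s[:2].round(4),'R',np.sqrt(s[2]+s[:2]@s[:2]).round(4))
circ([(567,203),(574,188),(595,177),(616,188),(624,203)],.085)
circ([(537,291),(557,256),(595,241),(635,256),(656,291),(595,346),(560,334),(632,334)],.2267)
print(st()['eef_pos'])
E
```

```text
[0.531 0.256] R 0.0243
[0.5294 0.2542] R 0.0264
[0.53074527 0.2565029  0.19926526]
```

Request:
play_rows --moves '[{"delta_pos": [0, 0, 2], "delta_rot": [0, 0, 0]}, {"delta_pos": [0, 0, 4], "delta_rot": [0, 0, 0]}, {"delta_pos": [0, 0, 6], "delta_rot": [0, 0, 0]}, {"delta_pos": [0, 0, 7.5], "delta_rot": [0, 0, 0]}, {"delta_pos": [0, 0, 8.5], "delta_rot": [0, 0, 0]}, {"delta_pos": [0, 0, 9.3], "delta_rot": [0, 0, 0]}, {"delta_pos": [0, 0, 10], "delta_rot": [0, 0, 0]}, {"delta_pos": [0, 0, 10.5], "delta_rot": [0, 0, 0]}, {"delta_pos": [0, 0, 10.8], "delta_rot": [0, 0, 0]}, {"delta_pos": [0, 0, 10.8], "delta_rot": [0, 0, 0]}, {"delta_pos": [0, 0, 10.8], "delta_rot": [0, 0, 0]}]'

```text
clock: 19.48
eef_pos: [0.5305, 0.2577, 0.0915]
orientation: [3.141, 0.001, 0.796]
ft_force: [0.9, -0.9, -1.4]
grip_width: 0.625
gripper_force: 32.3
```

```bash
python3 - <<'E'
from h import *
s=st();print(s['clock'],s['eef_pos'],s['orientation'],s['grip_width'],s['ft_force'])
c=cap('scene');P=pts(c).reshape(-1,3);b=c['image'].reshape(-1,3).astype(int)
n=np.linalg.norm(P[:,:2]-[.531,.256],axis=1)<.05
m=n&(P[:,2]>.09)&(P[:,2]<.16)&(b.min(1)>70)&(np.ptp(b,axis=1)<25);q=P[m];print('white',m.sum(),q.min(0),q.max(0))
m=n&(P[:,2]>.02)&(P[:,2]<.1)&(b[:,2]-b[:,0]>25);r=P[m];print('brown',m.sum(),r.min(0),r.max(0))
cv2.imwrite('pics/s8.png',cv2.resize(c['image'][160:260,340:460],(720,600),interpolation=2))
E
```

```text
19.475 [0.53054502 0.2576565  0.09151276] [3.14121137e+00 6.53003304e-04 7.96086685e-01] 0.6247966391482244 [ 0.92380442 -0.88773063 -1.35899363]
white 207 [0.5011682  0.22303708 0.09013907] [0.56389949 0.28388282 0.1595058 ]
brown 229 [0.51624213 0.22782293 0.0200848 ] [0.56004825 0.28091259 0.09752657]
```

View pics/s8.png

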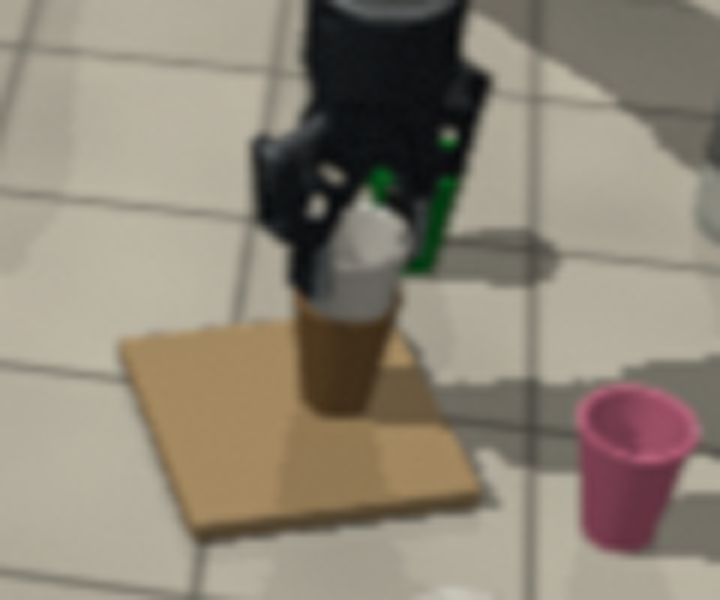

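White is inside brown's mouth, at crop (350,290), about 8 mm above the seat, and brown has not moved. I'll lower it gently until it touches.

Request:
play_rows --moves '[{"delta_pos": [0, 0, 0.2], "delta_rot": [0, 0, 0]}, {"delta_pos": [0, 0, 0.4], "delta_rot": [0, 0, 0]}, {"delta_pos": [0, 0, 0.4], "delta_rot": [0, 0, 0]}]'

```text
clock: 19.9
eef_pos: [0.5303, 0.2576, 0.0871]
orientation: [3.141, 0.001, 0.796]
ft_force: [-0.1, -0.1, -1.9]
grip_width: 0.626
gripper_force: 32.3
```

Request:
play_rows --moves '[{"delta_pos": [0, 0, 0.1], "delta_rot": [0, 0, 0]}, {"delta_pos": [0, 0, 0.15], "delta_rot": [0, 0, 0]}, {"delta_pos": [0, 0, 0.15], "delta_rot": [0, 0, 0]}]'

```text
clock: 20.27
eef_pos: [0.5306, 0.2577, 0.086]
orientation: [3.141, 0.001, 0.796]
ft_force: [2.1, -0.4, 0.5]
grip_width: 0.624
gripper_force: 32.4
```

Request:
play_rows --moves '[{"delta_pos": [0.05, 0.05, 0], "delta_rot": [0, 0, 0]}, {"delta_pos": [0.05, 0.05, 0], "delta_rot": [0, 0, 0]}, {"delta_pos": [0.05, 0.05, 0], "delta_rot": [0, 0, 0]}, {"delta_pos": [0.05, 0.05, 0], "delta_rot": [0, 0, 0]}]' --jaw 0.25

```text
clock: 20.78
eef_pos: [0.5308, 0.2578, 0.0857]
orientation: [-3.141, 0.001, 0.796]
ft_force: [0.0, 0.0, 0.2]
grip_width: 0.749
gripper_force: 0.0
```

Request:
play_rows --moves '[{"delta_pos": [0, 0, 0], "delta_rot": [0, 0, 0]}, {"delta_pos": [0, 0, 0], "delta_rot": [0, 0, 0]}, {"delta_pos": [0, 0, 0], "delta_rot": [0, 0, 0]}, {"delta_pos": [0, 0, -1], "delta_rot": [0, 0, 0]}, {"delta_pos": [0, 0, -3], "delta_rot": [0, 0, 0]}, {"delta_pos": [0, 0, -6], "delta_rot": [0, 0, 0]}, {"delta_pos": [0, 0, -10], "delta_rot": [0, 0, 0]}, {"delta_pos": [0, 0, -15], "delta_rot": [0, 0, 0]}, {"delta_pos": [0, 0, -18], "delta_rot": [0, 0, 0]}, {"delta_pos": [0, 0, -18], "delta_rot": [0, 0, 0]}, {"delta_pos": [0, 0, -18], "delta_rot": [0, 0, 0]}]' --jaw 0

```text
clock: 22.15
eef_pos: [0.5309, 0.2575, 0.266]
orientation: [3.141, 0.001, 0.796]
ft_force: [0.6, -0.2, -0.4]
grip_width: 1.001
gripper_force: 0.0
```

```bash
python3 - <<'E'
from h import *
s=st();print(s['clock'],s['eef_pos'],s['ft_force'])
c=cap('scene');P=pts(c).reshape(-1,3);b=c['image'].reshape(-1,3).astype(int)
n=np.linalg.norm(P[:,:2]-[.531,.256],axis=1)<.05
m=n&(P[:,2]>.09)&(P[:,2]<.16)&(b.min(1)>70)&(np.ptp(b,axis=1)<25);q=P[m];print('white',m.sum(),q.min(0),q.max(0))
m=n&(P[:,2]>.02)&(P[:,2]<.1)&(b[:,2]-b[:,0]>25);r=P[m];print('brown',m.sum(),r.min(0),r.max(0))
t=q[q[:,2]>.1];print('top z pct',np.percentile(t[:,2],[50,90,97]).round(4))
cv2.imwrite('pics/s9.png',cv2.resize(c['image'][160:260,340:460],(720,600),interpolation=2))
E
```

```text
22.15 [0.5308932  0.25751124 0.26595151] [ 0.61963612 -0.22807841 -0.44173859]
white 210 [0.50209096 0.22744596 0.09019351] [0.55924377 0.28116606 0.11402582]
brown 239 [0.52083681 0.22662719 0.02008572] [0.55891331 0.29390961 0.09794879]
top z pct [0.1081 0.1125 0.1137]
```

View pics/s9.png

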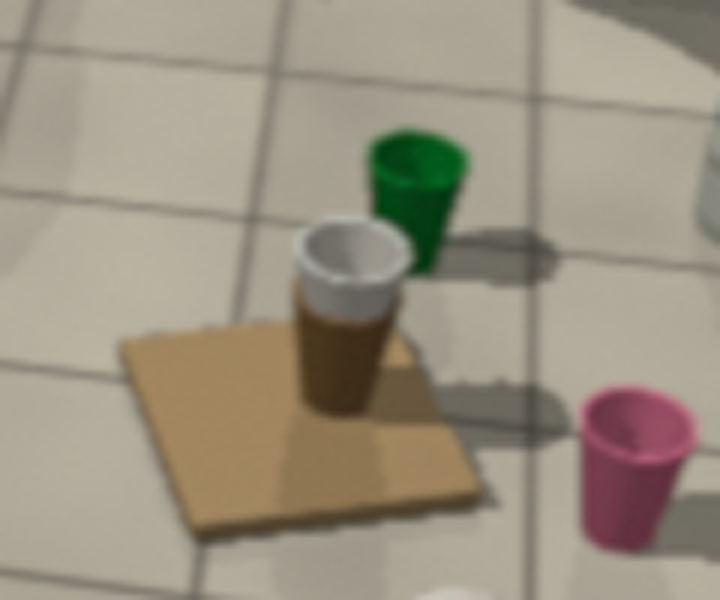

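White sits upright in brown at crop (352,260), with its rim at z≈0.112 against the expected 0.111. Green, pink and plate are unmoved.

```bash
python3 -c "
from bench import order
print(order.close_job())"
```

```text
the job is handed in; nothing more can be done
None
```

The white crucible was stood upright on the mat, released, picked up again and let go at the touch inside the brown one; it rests upright at about the expected depth, and I handed the job in at about 22 s.

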